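# Release the bearing ring from the feed chute

### The arm

A 6-joint arm with a two-finger parallel gripper is mounted at the origin on the work surface. World frame = base frame: x ahead of the robot, y to its left, z up, the work surface at z = 0. Lengths are in m, angles in degrees, forces in N, time in s.
With the tool pointing down it reaches from about 0.3 to 0.75 m from the base axis. Payload 8.5 kg.
Tool frame: the origin (TCP) lies midway between the tips of the shut fingers; the grasp point (between the pads) lies 19 mm behind it (env.grasp_offset is the distance from the TCP to the grasp point, in m); z points along the fingers, y is the line along which they close (so a half turn about z gives the same grasp; the last joint's range is limited). The gripper opens to 85 mm and grips with 20 to 120 N. Pads are 22 mm wide; open, the fingers measure 114 mm over their backs; the gripper's body (76 mm by 85 mm) begins 54 mm behind the grasp point. The pads swing forward as they close: fully open they stand 13 mm farther back than shut.
Start: joints at [-78.684, 21.807, 74.336, -0, 83.858, -12.336], TCP at [0.221, -0.504, 0.231] pointing down, gripper open.
Joint ranges: [-178.18, 178.18], [-50.72, 133.34], [12.68, 142.11], [-81.47, 261.47], [9.98, 163.14], [-165.26, 165.26]. Speed limits (degrees/s): [136.94, 136.94, 180, 180, 180, 180].

### API

Orientations are given as a 3x3 rotation matrix whose columns are the frame's x, y, z axes.
In Python, from rig import env gives the robot as it stands.
- The arm moves only by the tool servo_tool, never from a script. Its argument "deltas" is text: rows parted by semicolons, each of 7 numbers parted by spaces: the opening, from 0 (shut) to 1 (fully open), then the shift along the tool's x, y, z in mm, then the turn, a rotation vector about the tool's x, y, z in rad. A call has 1 to 8 rows; each row shifts and turns the commanded pose from where the row before left it, along the tool's axes as they then stand; what a row does not reach is not made up. A row lasts 1/12 s, in which the tool goes at most 41.7 mm and 7.16 degrees, less where a joint would pass 70% of its speed; a pose out of reach is approached as far as the arm can. A call is refused whole if a number of a shift passes 41.7 or a number of a turn 0.125, either way. A call with a gripper value outside its range is refused whole. The fingers move at their own pace and stop on an object; "newtons" is the grip in N (left out, the last holds). Time passes only in rows, so rows that do not move let the fingers close. It gives the time, the measured TCP pose, the force, the opening and the grip force at its end, in the units of the state.
- env.observe(): the state, without advancing time (a new reading comes with each control period).
- env.get_image(name): name is "scene" or "side" or "wrist"; returns a dict with "img" (480x640x3 uint8, red, green, blue), "depth" (480x640 float32, m along the optical axis (not along the pixel's ray), 0 where there is no reading), "camera_matrix" (3x3 intrinsics, pixels), "world_to_cam" (4x4, takes a point from world to camera coordinates). Camera axes: x right, y down, z forward; pixel columns grow to the right and rows downward; lengths in m; the calibration is good to about 2 mm. The wrist camera is an equidistant fisheye: a pixel r from the principal point sees the ray r / f radians off the axis. A picture is of the moment at which its call begins.
- env.close_job(): hands the job in; it is judged then, once.
Trained networks look in a picture, given as the dict that the camera call returned (one of the last four; its "shot" number tells which), for a name from the list of things; names that differ only in an ending like _2 or _b are one class to them, and where a whole thing is asked for, a point or a joint stands for the part that bears it (a point fixed in the world has none). Each returns a list of dicts, best first, with "conf" (0 to 1); they miss things now and then, are a little off and sometimes report something else, mostly with a low value. They report only what shows in the picture. A call takes as long as a camera call. They do not tell look-alikes from the thing itself.
- env.spot_in(name, picture): "bbox" ([centre column, centre row, width, height] in pixels, round what is visible of it).
- env.spot_point(name, picture): "uv" ([column, row] in pixels: a listed point, or the origin of a listed thing).
The state is a dict: "time_s": time; "q": joint angles; "qvel": joint speeds; "joint_efforts": joint torques, N m; "position": TCP position; "tool_rot": TCP orientation; "ft_force": force on the tool from outside, world axes, zero at the start; "wrist_torque": the same for the moment, N m; "grip_width": finger opening in m; "gripper_force": force on a finger pad.
Only numpy, scipy, OpenCV 4.12 (cv2) and the standard library are available. Lean on these libraries where they do the work, as an engineer would, in place of code of your own. Each camera call takes 0.05 s, during which the arm holds its last target. There are 200 camera calls.

### The job

Someone parked the tall hub in the way of the feeder's release plunger: pick it up and stand it upright on the cardboard pad (do not drop it). Then push the sprung plunger under the chute fully home along its own slanting line, firmly but without ramming it, and hold it in until the bearing ring has rolled down to the end stop of the chute; then let the plunger spring back out. Do not touch the ring yourself, and leave everything else where it is.

Things in the scene. Friction and masses are not known exactly. Their poses are not given: they have to be found in the camera images.
- feeder: aluminium feeder, fixed. Origin on the table under the plunger head; its front (-x) faces the robot's left; x to its back, y along the chute, z up. An open chute 42 mm wide, 320 mm long along y overhangs the plunger: front wall at x = 7 mm; at y = 0 underside z = 117, wall tops z = 160 mm; it falls 12 degrees towards -y. Legs at y = +-115, x = 14 to 50 mm; base plate 110 x 300 x 12 mm
- press_point (a point): nominal centre of the plunger's face at rest, on the feeder at (0, 0, 60 mm). The plunger is a bare steel mushroom head 30 mm across, 8 mm thick, on a 12 mm stem in a sleeve. Its height is set anew each time: the true face lies up to 12 mm straight above or below this point, so feel for it. It slides along feeder direction (0.574, 0, -0.819), 35 degrees off vertical
- plunger (a joint): stroke of the plunger in m: 0 sprung fully out, 0.016 fully home on its buffered stop. The spring takes about 5.5 N at the start and 11.5 N at the end. It draws the gate out of the chute; the ring is freed only in the last 2 mm
- bearing: steel bearing ring, 60 mm outside diameter, 46 mm bore, 30 mm wide, standing on its rim in the chute held back by a thin steel gate that rises through the chute floor. Origin at its centre
- outlet (a point): where the ring's centre lies when it rests against the end stop at the low (-y) end, nearest the robot, of the chute
- hub: tall turned aluminium hub, 0.4 kg or so, standing just in front of the plunger: foot flange 70 mm across and 12 mm thick, plain round neck 40 mm across up to 130 mm high. Origin at the centre of its underside, z along the neck
- card: square cardboard pad, 140 x 140 x 4 mm, fixed flat on the table at the left or the right. Origin at the centre of its underside, x and y along its edges
- jig: bystander: square aluminium jig plate 130 x 130 mm, 48 mm high at its middle bolt, fixed, on the other side from the cardboard
- flange: bystander: short aluminium flange, foot 70 mm across, neck 36 mm across, 40 mm high, beside the hub. Origin under its centre
- spare_ring: bystander: dark steel ring lying flat, 60 mm across, 25 mm high, beside the hub. Origin under its centre
- toolholder: bystander: dark steel tool holder, 62 mm across, 120 mm high. Origin under its centre
- oil: bystander: white bottle 56 mm across, 150 mm high. Origin under its centre
Things that resemble listed ones, but are neither listed nor needed, are in the scene too. What is shaped like the hub but blue or green is not meant.

How it is judged:
By the outcome, as a careful person would: the job done as asked, in the order asked, and still so for the second after the job is handed in, with the robot touching nothing.
It also fails if it takes over 58 s, if anything falls off the work surface, if the arm or the gripper's body presses on something with over 40 N, if the wrist force passes 120 N, or if a joint passes its speed limit or range.

## Working session

There is one attempt and no reset: what is moved stays moved. The work goes in short steps, Python scripts to look and compute and a tool call to move; the robot and the scene stay as the last step left them, time stands still between calls to the robot, and variables do not carry over. Pictures are saved under pics/ and viewed, at most 10 in all, crops included, and the job is handed in when it is done.

Besides the shell and the picture viewer there is one more tool, called by a JSON object that holds its "api" and its "payload". servo_tool: Moves the arm, as the interface text tells. Its arguments: {"type":"object","properties":{"deltas":{"type":"string"},"newtons":{"type":"number"}},"required":["deltas"]}

```bash
mkdir -p pics; ls; cat > h.py <<'E'
from rig import env
import numpy as np, cv2
def pix2w(p,uv,d=None):
    K=p["camera_matrix"];T=np.linalg.inv(p["world_to_cam"]);u,v=uv
    if d is None: d=p["depth"][int(round(v)),int(round(u))]
    return (T@np.array([(u-K[0,2])/K[0,0]*d,(v-K[1,2])/K[1,1]*d,d,1]))[:3]
def cloud(p):
    K=p["camera_matrix"];T=np.linalg.inv(p["world_to_cam"]);d=p["depth"]
    v,u=np.mgrid[:480,:640]
    P=np.stack([(u-K[0,2])/K[0,0]*d,(v-K[1,2])/K[1,1]*d,d],-1)
    W=P@T[:3,:3].T+T[:3,3]; W[d==0]=np.nan
    return W
E
python3 - <<'E'
from h import *
for n in["scene","side"]:
    p=env.get_image(n);cv2.imwrite(f"pics/{n}0.png",p["img"][:,:,::-1])
    np.savez(f"{n}0.npz",**{k:p[k] for k in["img","depth","camera_matrix","world_to_cam"]})
    print(n,np.round(np.linalg.inv(p["world_to_cam"])[:3,3],3))
    for o in["feeder","press_point","plunger","bearing","outlet","hub","card","jig","flange","spare_ring","toolholder","oil"]:
        try:
            b=env.spot_in(o,p) if o!="outlet" else []; q=env.spot_point(o,p) if o!="plunger" else []
            print(o,[(np.round(x["bbox"]).tolist(),round(x["conf"],2)) for x in b],[(np.round(x["uv"]).tolist(),round(x["conf"],2)) for x in q])
        except Exception as e: print(o,e)
print(env.observe()["time_s"])
E
```

```text
pics
scene [ 1.279 -0.028  0.617]
feeder [([279.0, 264.0, 82.0, 151.0], 0.82)] [([299.0, 281.0], 0.88), ([478.0, 249.0], 0.34)]
press_point [([277.0, 260.0, 82.0, 150.0], 0.72)] [([295.0, 259.0], 0.62)]
plunger [([295.0, 260.0, 14.0, 12.0], 0.72)] []
bearing [([272.0, 228.0, 25.0, 36.0], 0.88)] [([272.0, 227.0], 0.94)]
outlet [] [([295.0, 196.0], 0.88), ([298.0, 281.0], 0.69)]
hub [([396.0, 246.0, 32.0, 66.0], 0.97), ([338.0, 257.0, 36.0, 62.0], 0.62), ([439.0, 286.0, 38.0, 71.0], 0.61), ([278.0, 262.0, 82.0, 151.0], 0.23)] [([336.0, 281.0], 0.97), ([395.0, 269.0], 0.77), ([437.0, 311.0], 0.75)]
card [([184.0, 244.0, 64.0, 45.0], 0.61), ([539.0, 290.0, 42.0, 56.0], 0.45), ([277.0, 259.0, 78.0, 150.0], 0.16)] [([184.0, 243.0], 0.7)]
jig [([482.0, 246.0, 65.0, 42.0], 0.81)] [([482.0, 246.0], 0.91)]
flange [([331.0, 317.0, 39.0, 36.0], 0.79), ([278.0, 262.0, 81.0, 152.0], 0.4)] [([332.0, 321.0], 0.9)]
spare_ring [([338.0, 257.0, 35.0, 60.0], 0.68), ([355.0, 253.0, 7.0, 21.0], 0.54)] [([343.0, 252.0], 0.71)]
toolholder [([536.0, 289.0, 40.0, 56.0], 0.65)] [([531.0, 314.0], 0.74)]
oil [([
[... 567 characters left out ...]
64)]
card [([413.0, 226.0, 55.0, 42.0], 0.69), ([284.0, 434.0, 109.0, 87.0], 0.66)] [([415.0, 226.0], 0.72)]
jig [([282.0, 436.0, 106.0, 86.0], 0.85), ([339.0, 312.0, 23.0, 34.0], 0.63)] [([316.0, 277.0], 0.71), ([377.0, 241.0], 0.66), ([261.0, 280.0], 0.66), ([286.0, 447.0], 0.61)]
flange [([261.0, 276.0, 34.0, 29.0], 0.77)] [([262.0, 279.0], 0.83)]
spare_ring [([339.0, 311.0, 28.0, 29.0], 0.89)] [([340.0, 315.0], 0.97)]
toolholder [([157.0, 401.0, 37.0, 60.0], 0.85), ([259.0, 276.0, 31.0, 32.0], 0.71), ([325.0, 240.0, 145.0, 128.0], 0.31)] [([165.0, 422.0], 0.6)]
oil [([331.0, 172.0, 22.0, 60.0], 0.74), ([414.0, 227.0, 60.0, 40.0], 0.74)] [([328.0, 197.0], 0.89), ([258.0, 280.0], 0.5)]
2.3
```

View images.

View pics/scene0.png

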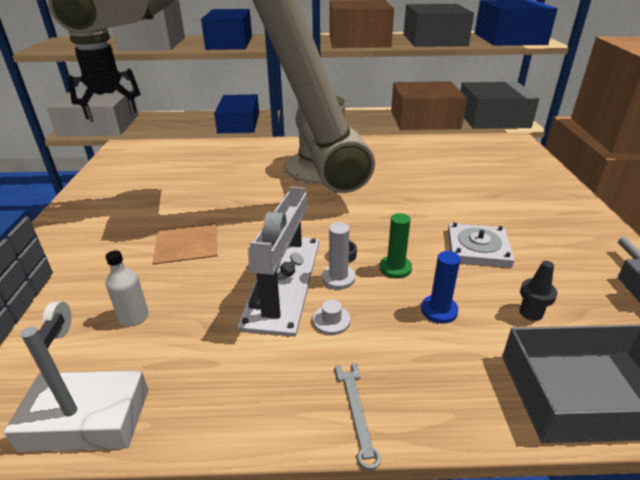

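View pics/side0.png

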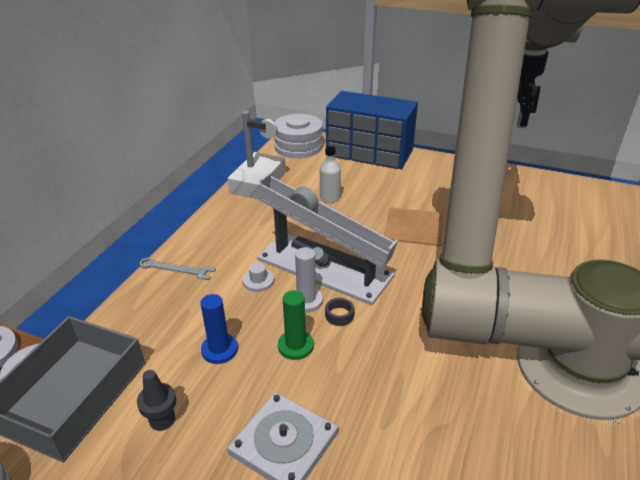

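```bash
python3 - <<'E'
import numpy as np,cv2
from scipy.optimize import least_squares
P={}
for n in["scene","side"]:
    z=np.load(n+"0.npz");P[n]=z
def proj(p,X):
    c=p["world_to_cam"]@np.append(X,1);K=p["camera_matrix"];return (K@(c[:3]/c[2]))[:2]
def tri(a,b):
    f=lambda X:np.r_[proj(P["scene"],X)-a,proj(P["side"],X)-b]
    r=least_squares(f,[.5,0,.05]);return np.round(r.x,4),np.round(r.fun,1)
for n,a,b in [("feeder",(299,281),(312,275)),("press",(295,259),(314,256)),("bearing",(272,227),(302,203)),("outlet",(295,196),(377,241)),("hubA",(336,281),(303,300)),("hubB",(395,269),(294,346)),("hubC",(437,311),(218,350)),("card",(184,243),(415,226)),("jig",(482,246),(286,447)),("flange",(332,321),(262,279)),("spare",(343,252),(340,315)),("tool",(531,314),(165,422)),("oil",(133,313),(328,197))]:
    print(n,*tri(np.array(a),np.array(b)))
sc=np.hstack([cv2.resize(P["scene"]["img"][190:350,240:460],None,fx=3.6,fy=3.6,interpolation=2)])
cv2.imwrite("pics/crop.png",sc[:,:,::-1][:600])
E
```

```text
feeder [ 0.5599 -0.0583  0.0082] [ 0.9  0.9  0.9 -1.1]
press [ 0.5557 -0.0636  0.0612] [ 1.4  1.4  1.4 -1.6]
bearing [ 0.5972 -0.1004  0.1669] [ 1.3  1.5  1.3 -1.9]
outlet [ 0.4207 -0.066   0.1333] [ 0.1  0.2  0.1 -0.2]
hubA [ 5.508e-01  1.800e-02 -5.000e-04] [ 0.4  0.4  0.4 -0.4]
hubB [0.5157 0.1472 0.0008] [-0. -0. -0.  0.]
hubC [6.481e-01 2.086e-01 1.000e-04] [ 0.7  0.4  0.7 -0.5]
card [ 0.3957 -0.3357 -0.002 ] [ 0.1  0.1  0.  -0.1]
jig [0.4394 0.3572 0.0049] [-1.9 -1.2 -1.3  0.9]
flange [ 6.635e-01 -1.000e-04  1.600e-03] [-1.9 -1.6 -2.1  2. ]
spare [0.4594 0.0389 0.0069] [ 0.4  0.4  0.4 -0.4]
tool [ 0.6551  0.3854 -0.004 ] [-1.7 -0.8 -1.6  0.7]
oil [ 0.6428 -0.374   0.009 ] [ 0.7  0.9  0.9 -1.4]
```

View pics/crop.png

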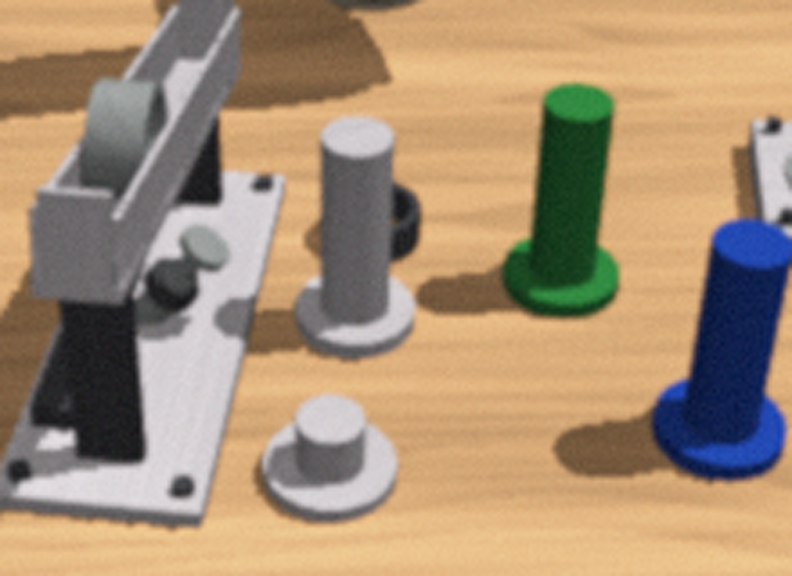

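The hub candidates in the scene picture are grey (338,257), green (399,246), blue (440,287) and the short flange (331,317). The grey tall one is bare aluminium and stands in front of the plunger, whose head is at (295,258) under the chute. The crop confirms that choice. The ring is at (272,228) behind the gate, the card at (184,243) and the jig at (482,246). Next I refine the poses from depth.

```bash
cat > m.py <<'E'
import numpy as np,cv2
from h import cloud
from scipy.optimize import least_squares
for n in["scene","side"]:
    p=dict(np.load(n+"0.npz"));W=cloud(p).reshape(-1,3);C=p["img"].reshape(-1,3).astype(float)
    ok=np.isfinite(W[:,0]);W=W[ok];C=C[ok]
    print(n,"table z",np.median(W[(abs(W[:,0]-.5)<.05)&(abs(W[:,1]-.28)<.03),2]))
    m=(np.hypot(W[:,0]-.551,W[:,1]-.018)<.045)
    h=W[m]; print(" hub top z",np.percentile(h[:,2],[95,99,100]).round(4))
    nk=h[(h[:,2]>.03)&(h[:,2]<.12)]
    r=least_squares(lambda c:np.hypot(nk[:,0]-c[0],nk[:,1]-c[1])-.020,[.551,.018],loss="soft_l1",f_scale=.002)
    print(" neck",r.x.round(4),len(nk))
    t=h[h[:,2]>.125]; print(" top mean",t.mean(0).round(4),len(t), (t.max(0)+t.min(0))/2)
    f=h[(h[:,2]>.006)&(h[:,2]<.016)];print(" foot mid",((f.max(0)+f.min(0))/2).round(4))
    m=(abs(W[:,0]-.396)<.12)&(abs(W[:,1]+.336)<.12)&(W[:,2]<.02)&(W[:,2]>-.015)
    hsv=cv2.cvtColor(C[m].astype(np.uint8)[None],cv2.COLOR_RGB2HSV)[0]
    k=W[m];q=k[(k[:,2]>.0015)] ; print(" card z",q[:,2].mean(),cv2.minAreaRect(q[:,:2].astype(np.float32)),len(q))
    # base plate
    m=(abs(W[:,0]-.56)<.2)&(abs(W[:,1]+.075)<.1)&(abs(W[:,2]-.012)<.004)
    b=W[m];print(" plate",cv2.minAreaRect((b[:,:2]*1000).astype(np.float32)),len(b),cv2.boxPoints(cv2.minAreaRect((b[:,:2]*1000).astype(np.float32))).round().tolist())
    # front wall: points with z>0.1 in feeder frame; fit line to max-front
    m=(abs(W[:,0]-.56)<.2)&(W[:,1]<-.03)&(W[:,1]>-.15)&(W[:,2]>.08)&(W[:,2]<.2)
    b=W[m];print(" chute",cv2.minAreaRect((b[:,:2]*1000).astype(np.float32)),len(b),cv2.boxPoints(cv2.minAreaRect((b[:,:2]*1000).astype(np.float32))).round().tolist())
E
python3 m.py
```

```text
scene table z 0.011111633087968698
 hub top z [0.1309 0.1319 0.1325]
 neck [0.5443 0.0214] 699
 top mean [0.5485 0.021  0.1302] 223 [0.54571029 0.02129666 0.12890861]
 foot mid [0.5499 0.0215 0.0111]
 card z 0.003939545026893244 ((0.39595022797584534, -0.3360863924026489), (0.23967216908931732, 0.23956198990345), 89.90536499023438) 3039
 plate ((557.0838623046875, -54.47233581542969), (195.27699279785156, 301.8743591308594), 81.6438217163086) 3467 [[394.0, -129.0], [692.0, -173.0], [721.0, 20.0], [422.0, 64.0]]
 chute ((546.26025390625, -89.15278625488281), (43.707000732421875, 325.931640625), 80.4974136352539) 3059 [[382.0, -84.0], [703.0, -138.0], [711.0, -95.0], [389.0, -41.0]]
side table z 0.0011531751850992755
 hub top z [0.1307 0.1319 0.1332]
 neck [0.5442 0.0194] 620
 top mean [0.5432 0.0223 0.1297] 227 [0.54344281 0.02028345 0.12914903]
 foot mid [0.542  0.0196 0.0111]
 card z 0.003978227406032334 ((0.41401517391204834, -0.33601367473602295), (0.20174221694469452, 0.24117229878902435), 1.132926106452942) 2157
 plate ((554.5061645507812, -54.87035369873047), (197.4052276611328, 303.07562255859375), 81.12378692626953) 2795 [[390.0, -129.0], [689.0, -176.0], [719.0, 19.0], [420.0, 66.0]]
 chute ((544.5189819335938, -89.34587097167969), (49.3168830871582, 323.2509460449219), 80.53470611572266) 4493 [[381.0, -87.0], [700.0, -140.0], [708.0, -92.0], [389.0, -38.0]]
```

```bash
cat >> h.py <<'E'
from scipy.spatial.transform import Rotation as Ro
FY=np.array([.986,-.165,0]);FY/=np.linalg.norm(FY);FZ=np.array([0,0,1.]);FX=np.cross(FY,FZ)
def Rdown(s=1):  # tool y along s*feeder y, z down
    y=s*FY;z=-FZ;return np.stack([np.cross(y,z),y,z],1)
def left(pos,R,o=None):
    o=o or env.observe();A=np.array(o["tool_rot"])
    print("t",o["time_s"],"rotvec(tool)",Ro.from_matrix(A.T@R).as_rotvec().round(4),"shift in now-tool mm",(A.T@(np.array(pos)-o["position"])*1000).round(1),
     "in final-tool mm",(R.T@(np.array(pos)-o["position"])*1000).round(1))
E
python3 - <<'E'
from h import *
o=env.observe();print(np.round(o["tool_rot"],3),o["ft_force"],o["grip_width"])
for s in(1,-1): left([.544,.0205,.231],Rdown(s))
print(FX)
E
```

```text
[[ 0.916  0.401  0.   ]
 [ 0.401 -0.916 -0.   ]
 [-0.     0.    -1.   ]] [0.4143888  0.60144316 0.49310827] 0.0850865269460204
t 2.3 rotvec(tool) [ 0.      0.     -0.9922] shift in now-tool mm [ 5.065e+02 -3.505e+02  3.000e-01] in final-tool mm [5.705e+02 2.324e+02 4.000e-01]
t 2.3 rotvec(tool) [ 0.     -0.      2.1494] shift in now-tool mm [ 5.065e+02 -3.505e+02  3.000e-01] in final-tool mm [-5.705e+02 -2.324e+02  4.000e-01]
[-0.16504779 -0.98628557  0.        ]
```

{"api": "servo_tool", "payload": {"deltas": "1 35 0 0 0 0 -0.124; 1 35 0 0 0 0 -0.124; 1 35 0 0 0 0 -0.124; 1 35 0 0 0 0 -0.124; 1 35 0 0 0 0 -0.124; 1 35 0 0 0 0 -0.124; 1 35 0 0 0 0 -0.124; 1 35 0 0 0 0 -0.124", "newtons": 40}}

```text
time_s: 2.97
position: [0.3996, -0.301, 0.2312]
tool_rot: [[0.159, 0.987, 0.0], [0.987, -0.159, -0.0], [-0.0, 0.0, -1.0]]
ft_force: [-0.1, 0.3, 0.1]
grip_width: 0.0854
gripper_force: 0.0
```

```bash
python3 - <<'E'
from h import *
left([.544,.0205,.231],Rdown(1)); print(env.observe()["q"])
E
```

```text
t 2.9667 rotvec(tool) [0.0002 0.     0.0063] shift in now-tool mm [3.403e+02 9.150e+01 2.000e-01] in final-tool mm [3.409e+02 8.930e+01 2.000e-01]
[-5.05721272e+01  1.68121892e+01  8.20026637e+01  7.54723959e-03
  8.11732044e+01 -4.14313933e+01]
```

{"api": "servo_tool", "payload": {"deltas": "1 40 11 0 0 0 0; 1 40 11 0 0 0 0; 1 40 11 0 0 0 0; 1 40 11 0 0 0 0; 1 40 11 0 0 0 0; 1 40 11 0 0 0 0; 1 40 11 0 0 0 0; 1 40 11 0 0 0 0.006"}}

```text
time_s: 3.63
position: [0.5389, 0.0008, 0.2315]
tool_rot: [[0.171, 0.985, 0.0], [0.985, -0.171, -0.0], [-0.0, 0.0, -1.0]]
ft_force: [0.8, -1.1, 0.3]
grip_width: 0.0857
gripper_force: 0.0
```

```bash
python3 - <<'E'
from h import *
p=env.get_image("wrist");cv2.imwrite("pics/w1.png",p["img"][:,:,::-1]);
left([.544,.0205,.231],Rdown(1))
E
```

```text
t 3.6833 rotvec(tool) [ 0.001  -0.003  -0.0018] shift in now-tool mm [14.2  1.   0.4] in final-tool mm [14.2  1.   0.3]
```

View pics/w1.png

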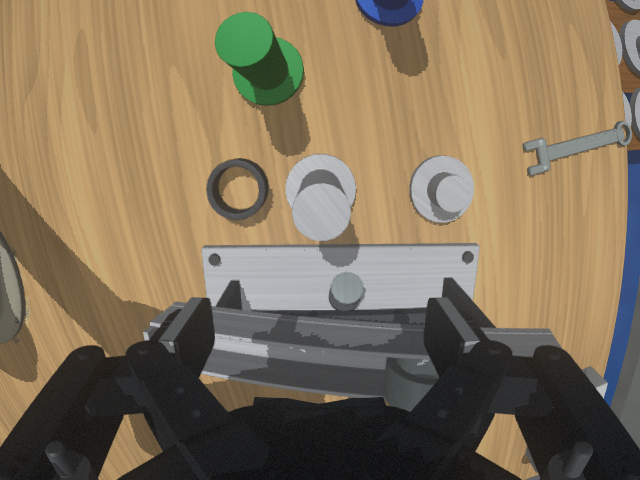

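The wrist view shows the grey hub's top at (322,212), the spare ring at (237,190), the flange at (443,190) and the plunger head at (347,289). The feeder lies parallel to the tool's y axis. I'll check the hub and the plunger from wrist depth.

```bash
cat >> h.py <<'E'
def wcloud(p):
    K=p["camera_matrix"];T=np.linalg.inv(p["world_to_cam"]);d=p["depth"]
    v,u=np.mgrid[:480,:640];x=(u-K[0,2])/K[0,0];y=(v-K[1,2])/K[1,1];r=np.hypot(x,y)+1e-9
    s=np.tan(np.minimum(r,1.5))/r
    P=np.stack([x*s*d,y*s*d,d],-1);W=P@T[:3,:3].T+T[:3,3];W[d==0]=np.nan;return W
E
python3 - <<'E'
from h import *
p=env.get_image("wrist");W=wcloud(p)
np.savez("w1.npz",W=W,img=p["img"])
t=W[185:242,290:355].reshape(-1,3);t=t[t[:,2]>.12]
print("top",t.mean(0).round(4),((t.max(0)+t.min(0))/2).round(4),(t.max(0)-t.min(0)).round(4))
h=W[255:325,310:385].reshape(-1,3);h=h[(h[:,2]>.03)&(h[:,2]<.095)]
print("plunger",h.mean(0).round(4),((h.max(0)+h.min(0))/2).round(4),(h.max(0)-h.min(0)).round(4),len(h))
c=h.mean(0)
for _ in range(6):
    u,s,vt=np.linalg.svd(h-c);n=vt[2]*np.sign(vt[2][2]);h=h[abs((h-c)@n)<.003];c=h.mean(0)
print(n.round(3),"feeder comps",(n@FX).round(3),(n@FY).round(3),c.round(4),len(h))
a=W[258,330:370];print(W[289,347].round(4))
left([.544,.0205,.231],Rdown(1))
E
```

```text
top [0.5424 0.0229 0.1289] [0.542  0.0226 0.1256] [0.0396 0.0356 0.0111]
plunger [ 0.5494 -0.0689  0.061 ] [ 0.5489 -0.0754  0.0526] [0.0343 0.0483 0.0435] 1038
[-0.428 -0.466  0.775] feeder comps 0.53 -0.345 [ 0.5476 -0.0739  0.0568] 339
[ 0.5536 -0.0597  0.062 ]
t 3.7333 rotvec(tool) [ 0.0003 -0.0012 -0.0002] shift in now-tool mm [17.5  1.5  0.2] in final-tool mm [17.5  1.5  0.1]
```

{"api": "servo_tool", "payload": {"deltas": "1 9 1 10 0 0 0; 1 8 0 25 0 0 0; 1 0 0 30 0 0 0; 1 0 0 30 0 0 0; 1 0 0 30 0 0 0; 1 0 0 20 0 0 0; 1 0 0 8 0 0 0; 1 0 0 0 0 0 0"}}

```text
time_s: 4.4
position: [0.5412, 0.0146, 0.0765]
tool_rot: [[0.173, 0.985, -0.004], [0.985, -0.173, 0.001], [-0.0, -0.004, -1.0]]
ft_force: [-0.0, 0.3, 0.0]
grip_width: 0.0853
gripper_force: 0.0
```

{"api": "servo_tool", "payload": {"deltas": "0.3 0 0 0 0 0 0; 0.3 0 0 0 0 0 0; 0 0 0 0 0 0 0; 0 0 0 0 0 0 0; 0 0 0 0 0 0 0; 0 0 0 0 0 0 0; 0 0 0 0 0 0 0; 0 0 0 0 0 0 0", "newtons": 40}}

```text
time_s: 5.07
position: [0.5429, 0.0151, 0.0795]
tool_rot: [[0.171, 0.985, 0.002], [0.985, -0.171, -0.001], [-0.0, 0.002, -1.0]]
ft_force: [-1.0, -0.7, 6.6]
grip_width: 0.0388
gripper_force: 39.9
```

{"api": "servo_tool", "payload": {"deltas": "0 0 0 0 0 0 0; 0 0 0 -5 0 0 0; 0 0 0 -15 0 0 0; 0 0 0 -25 0 0 0; 0 0 0 -35 0 0 0; 0 0 0 -35 0 0 0; 0 0 0 -35 0 0 0; 0 0 0 -30 0 0 0", "newtons": 60}}

```text
time_s: 5.73
position: [0.5417, 0.0155, 0.2606]
tool_rot: [[0.171, 0.985, 0.0], [0.985, -0.171, -0.0], [0.0, 0.0, -1.0]]
ft_force: [0.9, 0.0, -4.8]
grip_width: 0.0384
gripper_force: 61.2
```

```bash
python3 - <<'E'
from h import *
o=env.observe();print(o["grip_width"],o["gripper_force"],o["ft_force"])
left([.396,-.336,.26],Rdown(1))
p=env.get_image("wrist");W=wcloud(p);cv2.imwrite("pics/w2.png",p["img"][:,:,::-1]);np.savez("w2.npz",W=W,img=p["img"])
p=env.get_image("side");W=cloud(p)
t=W.reshape(-1,3);t=t[(np.hypot(t[:,0]-.544,t[:,1]-.02)<.05)&(t[:,2]>.12)&(t[:,2]<.22)]
print("side held z min",np.percentile(t[:,2],[1,5]),t.mean(0))
for n in("scene","side"):
    p=env.get_image(n)
    print([(np.round(x["uv"],1).tolist(),round(x["conf"],2)) for x in env.spot_point("press_point",p)],[(np.round(x["uv"],1).tolist(),round(x["conf"],2)) for x in env.spot_point("hub",p)])
    np.savez(n+"1.npz",**{k:p[k] for k in["img","depth","camera_matrix","world_to_cam"]})
E
```

```text
0.03837244640463352 61.23522877693176 [ 0.9269852   0.0071828  -4.78793884]
t 5.7333 rotvec(tool) [ 0.0002 -0.     -0.006 ] shift in now-tool mm [-371.2  -83.5    0.5] in final-tool mm [-370.7  -85.7    0.6]
side held z min [0.1867736  0.18924414] [0.53878995 0.0345151  0.20017574]
[([297.3, 259.1], 0.56)] [([338.3, 208.5], 0.95), ([436.4, 309.4], 0.77), ([396.4, 268.0], 0.59)]
[([316.3, 257.7], 0.77), ([329.2, 196.4], 0.36)] [([294.3, 347.2], 0.73), ([218.4, 349.2], 0.68), ([303.9, 232.8], 0.61)]
```

View pics/w2.png

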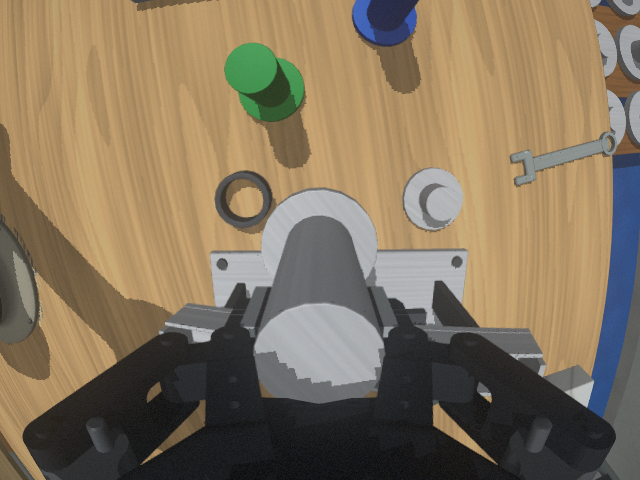

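The hub is held upright and lifted about 181 mm. I'm carrying it over the chute's low end.

{"api": "servo_tool", "payload": {"deltas": "0 -12 -3 0 0 0 0; 0 -25 -6 0 0 0 0; 0 -35 -8 0 0 0 0; 0 -35 -8 0 0 0 0; 0 -35 -8 0 0 0 0; 0 -35 -8 0 0 0 0; 0 -35 -8 0 0 0 0; 0 -35 -8 0 0 0 0"}}

```text
time_s: 6.8
position: [0.4422, -0.2201, 0.2578]
tool_rot: [[0.171, 0.985, -0.001], [0.985, -0.171, 0.001], [0.0, -0.001, -1.0]]
ft_force: [1.1, 0.2, -4.6]
grip_width: 0.0382
gripper_force: 61.6
```

{"api": "servo_tool", "payload": {"deltas": "0 -35 -8 0 0 0 0; 0 -35 -8 0 0 0 0; 0 -30 -6 0 0 0 0; 0 -20 -4 0 0 0 0; 0 -10 -2 0 0 0 0; 0 0 0 0 0 0 0; 0 0 0 0 0 0 0"}}

```text
time_s: 7.38
position: [0.3937, -0.3414, 0.2578]
tool_rot: [[0.172, 0.985, -0.001], [0.985, -0.172, 0.001], [0.001, -0.001, -1.0]]
ft_force: [0.8, 0.5, -4.3]
grip_width: 0.038
gripper_force: 61.6
```

```bash
python3 - <<'E'
from h import *
from scipy.optimize import least_squares
P=[];uv=[]
for n in("scene","side"):
    p=env.get_image(n);P.append(p);q=env.spot_point("hub",p);c=env.spot_point("card",p)
    print(n,[(np.round(x["uv"],1).tolist(),round(x["conf"],2)) for x in q],[(np.round(x["uv"],1).tolist(),round(x["conf"],2)) for x in c])
    cv2.imwrite(f"pics/{n}2.png",p["img"][:,:,::-1])
    W=cloud(p).reshape(-1,3);t=W[(np.hypot(W[:,0]-.396,W[:,1]+.336)<.05)&(W[:,2]>.16)&(W[:,2]<.20)]
    print("foot z",np.percentile(t[:,2],[1,10]).round(4),((t.max(0)+t.min(0))/2).round(4),(t.max(0)-t.min(0)).round(3),len(t))
left([.396,-.336,.26],Rdown(1));print(env.observe()["position"],env.observe()["gripper_force"])
E
```

```text
scene [([398.2, 268.2], 0.88), ([167.9, 175.7], 0.65), ([439.2, 309.8], 0.59)] [([183.1, 239.4], 0.74), ([295.7, 283.0], 0.4)]
foot z [0.1801 0.1826] [ 0.3989 -0.3336  0.1892] [0.065 0.07  0.022] 420
side [([218.9, 350.3], 0.94), ([296.3, 346.0], 0.77), ([162.7, 422.2], 0.69)] [([414.5, 227.0], 0.82)]
foot z [0.1788 0.1824] [ 0.3957 -0.3316  0.189 ] [0.07  0.071 0.022] 369
t 7.6833 rotvec(tool) [ 0.0001  0.     -0.005 ] shift in now-tool mm [ 5.1  0.8 -1.6] in final-tool mm [ 5.1  0.8 -1.6]
[ 0.39434937 -0.34089514  0.25844424] 61.63896203041077
```

{"api": "servo_tool", "payload": {"deltas": "0 0 0 15 0 0 0; 0 0 0 30 0 0 0; 0 0 0 35 0 0 0; 0 0 0 35 0 0 0; 0 0 0 30 0 0 0; 0 0 0 15 0 0 0; 0 0 0 6 0 0 0; 0 0 0 0 0 0 0"}}

```text
time_s: 8.35
position: [0.394, -0.3411, 0.0915]
tool_rot: [[0.171, 0.985, -0.001], [0.985, -0.171, 0.002], [0.001, -0.001, -1.0]]
ft_force: [0.3, 1.1, -4.2]
grip_width: 0.0381
gripper_force: 61.5
```

{"api": "servo_tool", "payload": {"deltas": "0 0 0 1.5 0 0 0; 0 0 0 1.5 0 0 0; 0 0 0 1.5 0 0 0; 0 0 0 0 0 0 0"}}

```text
time_s: 8.68
position: [0.3942, -0.3418, 0.0884]
tool_rot: [[0.171, 0.985, 0.001], [0.985, -0.171, -0.001], [-0.001, 0.001, -1.0]]
ft_force: [0.2, 0.6, -4.5]
grip_width: 0.0378
gripper_force: 61.5
```

{"api": "servo_tool", "payload": {"deltas": "0 0 0 1.5 0 0 0; 0 0 0 1 0 0 0; 0 0 0 0 0 0 0"}}

```text
time_s: 8.93
position: [0.394, -0.3416, 0.0853]
tool_rot: [[0.171, 0.985, -0.0], [0.985, -0.171, 0.0], [0.0, -0.0, -1.0]]
ft_force: [-0.6, -0.7, -4.1]
grip_width: 0.0383
gripper_force: 61.5
```

{"api": "servo_tool", "payload": {"deltas": "0 0 0 1 0 0 0; 0 0 0 0 0 0 0"}}

```text
time_s: 9.1
position: [0.394, -0.3416, 0.0842]
tool_rot: [[0.171, 0.985, -0.0], [0.985, -0.171, 0.0], [0.0, -0.0, -1.0]]
ft_force: [-0.2, 0.5, -5.7]
grip_width: 0.0382
gripper_force: 61.5
```

{"api": "servo_tool", "payload": {"deltas": "0 0 0 1 0 0 0; 0 0 0 0 0 0 0"}}

```text
time_s: 9.27
position: [0.3941, -0.3417, 0.0836]
tool_rot: [[0.171, 0.985, 0.0], [0.985, -0.171, -0.0], [-0.0, 0.0, -1.0]]
ft_force: [-0.0, 1.3, -1.0]
grip_width: 0.0385
gripper_force: 62.0
```

{"api": "servo_tool", "payload": {"deltas": "0 0 0 0.5 0 0 0; 0 0 0 0 0 0 0"}}

```text
time_s: 9.43
position: [0.3941, -0.3417, 0.0836]
tool_rot: [[0.171, 0.985, 0.001], [0.985, -0.171, -0.001], [-0.001, 0.001, -1.0]]
ft_force: [-1.3, 2.4, 5.1]
grip_width: 0.038
gripper_force: 62.8
```

{"api": "servo_tool", "payload": {"deltas": "0.6 0 0 0 0 0 0; 0.6 0 0 0 0 0 0; 1 0 0 0 0 0 0; 1 0 0 0 0 0 0; 1 0 0 0 0 0 0; 1 0 0 0 0 0 0"}}

```text
time_s: 9.93
position: [0.394, -0.3417, 0.0828]
tool_rot: [[0.171, 0.985, 0.0], [0.985, -0.171, -0.0], [-0.0, 0.0, -1.0]]
ft_force: [0.3, 0.5, 0.4]
grip_width: 0.0853
gripper_force: 0.0
```

{"api": "servo_tool", "payload": {"deltas": "1 0 0 -10 0 0 0; 1 0 0 -25 0 0 0; 1 0 0 -35 0 0 0; 1 0 0 -35 0 0 0; 1 0 0 -35 0 0 0; 1 0 0 -30 0 0 0; 1 0 0 -20 0 0 0"}}

```text
time_s: 10.52
position: [0.3942, -0.3419, 0.2762]
tool_rot: [[0.171, 0.985, 0.002], [0.985, -0.171, -0.003], [-0.003, 0.003, -1.0]]
ft_force: [0.5, -0.9, -0.7]
grip_width: 0.0853
gripper_force: 0.0
```

```bash
python3 - <<'E'
from h import *
ims=[]
for n in("scene","side"):
    p=env.get_image(n)
    W=cloud(p);np.savez(n+"3.npz",W=W,**{k:p[k] for k in["img","depth","camera_matrix","world_to_cam"]})
    t=W.reshape(-1,3);t=t[(np.hypot(t[:,0]-.396,t[:,1]+.336)<.05)&(t[:,2]<.15)]
    a=t[t[:,2]>.125];print(n,"top",np.percentile(t[:,2],99).round(4),a.mean(0).round(4)); f=t[(t[:,2]>.009)&(t[:,2]<.018)];print("foot",((f.max(0)+f.min(0))/2).round(4))
    c=(268,130,380,340) if n=="scene" else (240,180,440,330)
    c=(130,170,350,340) if n=="scene" else (250,170,470,340)
    ims.append(cv2.resize(p["img"][c[1]:c[3],c[0]:c[2]],(400,310),interpolation=2))
    q=env.spot_point("press_point",p);b=env.spot_in("plunger",p);print(n,[(np.round(x["uv"],1).tolist(),round(x["conf"],2)) for x in q],[(np.round(x["bbox"],1).tolist(),round(x["conf"],2)) for x in b])
cv2.imwrite("pics/c3.png",np.hstack(ims)[:,:,::-1]);print(env.observe()["position"])
E
```

```text
scene top 0.1358 [ 0.4014 -0.3335  0.133 ]
foot [ 0.3995 -0.3348  0.0135]
scene [([296.6, 258.6], 0.69)] [([294.8, 259.2, 18.3, 12.6], 0.51)]
side top 0.136 [ 0.3944 -0.3319  0.1328]
foot [ 0.3955 -0.3316  0.0135]
side [([313.5, 256.6], 0.68)] [([318.3, 254.2, 9.8, 14.7], 0.63)]
[ 0.39371856 -0.34127655  0.27147109]
```

View pics/c3.png

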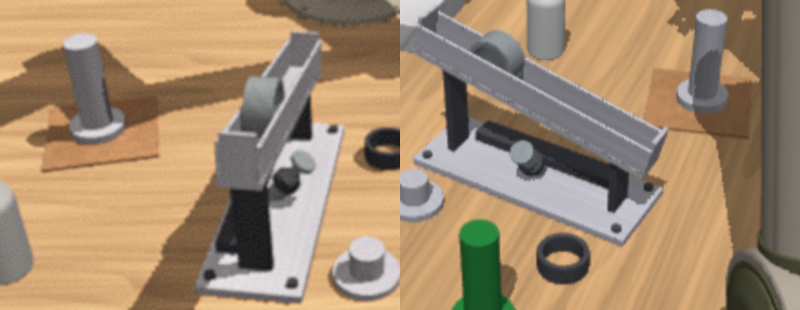

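The crop shows the hub standing upright on the card, in the scene picture at about (177,215). The plunger face shows at scene (297,259) and side (317,254). I'll locate the plunger precisely now.

```bash
cat > pl.py <<'E'
from h import *
from scipy.optimize import least_squares
A=np.load("scene3.npz");B=np.load("side3.npz")
def proj(p,X):
    c=p["world_to_cam"]@np.append(X,1);return (p["camera_matrix"]@(c[:3]/c[2]))[:2]
for a,b in(((296.7,258.8),(317.1,254)),((296.6,258.6),(313.5,256.6)),((294.8,259.2),(318.3,254.2))):
    r=least_squares(lambda X:np.r_[proj(A,X)-a,proj(B,X)-b],[.55,-.06,.06]);print("tri",r.x.round(4),r.fun.round(1))
# chute frame: front wall edge line
N=-0.574*FX+0.819*FZ
W=[]
for n,(u,v) in(("scene",(297,259)),("side",(317,254))):
    w=np.load(n+"3.npz")["W"][v-9:v+10,u-11:u+12].reshape(-1,3);w=w[(w[:,2]>.04)&(w[:,2]<.085)]
    e=(w-np.median(w,0))@N; 
    hi=np.percentile(e,95);k=w[abs(e-hi)<.004];print(n,len(w),"face pts",len(k),k.mean(0).round(4),((k.max(0)+k.min(0))/2).round(4))
for n in("scene","side"):
    t=np.load(n+"3.npz")["W"].reshape(-1,3)
    m=(abs(t[:,0]-.55)<.2)&(abs(t[:,1]+.09)<.06)&(t[:,2]>.1)&(t[:,2]<.2);b=t[m];s=b@FY;f=b@FX
    k=(abs(s-s.mean())<.1); e=[np.percentile(f[k&(abs(s-s0)<.02)],3) for s0 in s.mean()+np.array([-.08,-.04,0,.04,.08])]
    print(n,"front wall f.x",np.round(e,4),"s range",s.min().round(4),s.max().round(4))
w=np.load("w1.npz")["W"][270:305,330:365].reshape(-1,3);w=w[np.isfinite(w[:,0])&(w[:,2]>.04)]
print("wrist",len(w),w.mean(0).round(4),np.percentile(w[:,2],[5,50,95]).round(4))
for X in([.551,-.0615,.06],[.5565,-.063,.06]): print("fx,fy",np.dot(X,FX).round(4),np.dot(X,FY).round(4))
E
python3 pl.py
```

```text
tri [ 0.5519 -0.0634  0.0629] [-0.2 -0.2 -0.2  0.2]
tri [ 0.5555 -0.0604  0.062 ] [ 1.4  1.4  1.4 -1.6]
tri [ 0.5503 -0.0671  0.0604] [-0.1 -0.1 -0.1  0.1]
scene 192 face pts 109 [ 0.556  -0.063   0.0674] [ 0.5549 -0.0631  0.0668]
side 186 face pts 98 [ 0.5534 -0.0637  0.0669] [ 0.5528 -0.0631  0.0658]
scene front wall f.x [-0.0236 -0.0236 -0.0236 -0.0237 -0.0238] s range 0.3891 0.7179
side front wall f.x [-0.0238 -0.0235 -0.0235 -0.0238 -0.024 ] s range 0.3907 0.7127
wrist 698 [ 0.5512 -0.0618  0.0647] [0.0585 0.0648 0.0702]
fx,fy -0.0303 0.5536
fx,fy -0.0297 0.5593
```

{"api": "servo_tool", "payload": {"deltas": "0 25 6 0 0 0 0; 0 39 10 0 0 0 0; 0 39 10 0 0 0 0; 0 39 10 0 0 0 0; 0 39 10 0 0 0 0; 0 39 10 0 0 0 0; 0 39 10 0 0 0 0; 0 39 10 0 0 0 0", "newtons": 60}}

```text
time_s: 11.48
position: [0.52, -0.0589, 0.2716]
tool_rot: [[0.171, 0.985, -0.002], [0.985, -0.171, 0.001], [0.0, -0.002, -1.0]]
ft_force: [0.5, -0.4, 0.6]
grip_width: -0.0002
gripper_force: 0.0
```

{"api": "servo_tool", "payload": {"deltas": "0 39 10 0 0 0 0; 0 39 10 0 0 0 0; 0 30 8 0 0 0 0; 0 15 4 0 0 0 0; 0 0 0 0 0 0 0"}}

```text
time_s: 11.9
position: [0.5729, 0.0576, 0.271]
tool_rot: [[0.167, 0.986, -0.003], [0.986, -0.167, 0.001], [0.0, -0.003, -1.0]]
ft_force: [0.4, 1.1, -0.1]
grip_width: 0.0
gripper_force: 0.0
```

{"api": "servo_tool", "payload": {"deltas": "0 0 0 0 0 -0.1 0; 0 0 0 0 0 -0.1 0; 0 0 0 0 0 -0.1 0; 0 0 0 0 0 -0.1 0; 0 0 0 0 0 -0.1 0; 0 0 0 0 0 -0.111 0; 0 0 0 0 0 0 0; 0 0 0 0 0 0 0"}}

```text
time_s: 12.57
position: [0.5723, 0.0548, 0.2712]
tool_rot: [[0.138, 0.985, -0.1], [0.808, -0.17, -0.564], [-0.573, -0.003, -0.82]]
ft_force: [-0.2, 0.2, -0.0]
grip_width: -0.0001
gripper_force: 0.0
```

```bash
cat >> h.py <<'E'
D=.5736*FX-.8192*FZ
RP=np.stack([np.cross(FY,D),FY,D],1)
P0=np.array([.5505,-.0610,.064])
E
python3 - <<'E'
from h import *
o=env.observe();print(o["q"],o["position"],o["ft_force"])
left(P0-.05*D,RP)
E
```

```text
[  7.75659188  30.3479704   61.01823948 -33.50833936  98.96568609
  15.19457493] [0.57227695 0.05482075 0.27120347] [-0.2252214   0.23583216 -0.03764549]
t 12.5667 rotvec(tool) [-0.0058 -0.0009 -0.0022] shift in now-tool mm [ 22.2  -1.3 187.3] in final-tool mm [ 22.3  -2.4 187.3]
```

{"api": "servo_tool", "payload": {"deltas": "0 12 -1 5 0 0 0; 0 10 -1 25 0 0 0; 0 0 0 35 0 0 0; 0 0 0 35 0 0 0; 0 0 0 30 0 0 0; 0 0 0 20 0 0 0; 0 0 0 7 0 0 0; 0 0 0 0 0 0 0"}}

```text
time_s: 13.23
position: [0.5574, -0.0171, 0.1306]
tool_rot: [[0.141, 0.985, -0.101], [0.807, -0.174, -0.564], [-0.573, -0.002, -0.82]]
ft_force: [-0.6, -0.2, -0.2]
grip_width: 0.0001
gripper_force: 0.0
```

{"api": "servo_tool", "payload": {"deltas": "0 0 0 6 0 0 0; 0 0 0 6 0 0 0; 0 0 0 6 0 0 0; 0 0 0 6 0 0 0; 0 0 0 2 0 0 0; 0 0 0 0 0 0 0; 0 0 0 0 0 0 0"}}

```text
time_s: 13.82
position: [0.5557, -0.0306, 0.1104]
tool_rot: [[0.14, 0.985, -0.098], [0.807, -0.171, -0.565], [-0.574, 0.0, -0.819]]
ft_force: [-0.5, -0.0, -1.0]
grip_width: -0.0003
gripper_force: 0.0
```

```bash
python3 - <<'E'
from h import *
o=env.observe();print(o["position"],o["ft_force"])
left(P0,RP)
ims=[]
for n,c in(("scene",(230,180,360,300)),("side",(260,170,390,290))):
    p=env.get_image(n);ims.append(cv2.resize(p["img"][c[1]:c[3],c[0]:c[2]],(400,369),interpolation=2))
    np.savez(n+"4.npz",W=cloud(p))
cv2.imwrite("pics/c4.png",np.hstack(ims)[:,:,::-1])
E
```

```text
[ 0.55568944 -0.03062695  0.11039564] [-0.54779695 -0.01407988 -0.97268526]
t 13.8167 rotvec(tool) [-0.0034  0.0001 -0.0052] shift in now-tool mm [ 1.4  0.1 55.7] in final-tool mm [ 1.4 -0.1 55.7]
```

View pics/c4.png

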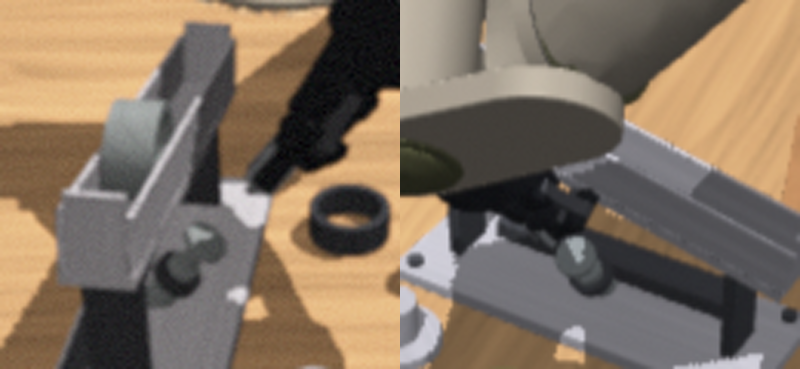

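{"api": "servo_tool", "payload": {"deltas": "0 1 0 6 0 0 0; 0 0 0 8 0 0 0; 0 0 0 8 0 0 0; 0 0 0 8 0 0 0; 0 0 0 5 0 0 0; 0 0 0 3 0 0 0; 0 0 0 0 0 0 0; 0 0 0 0 0 0 0"}}

```text
time_s: 14.58
position: [0.552, -0.0515, 0.0786]
tool_rot: [[0.14, 0.985, -0.098], [0.807, -0.171, -0.565], [-0.574, -0.0, -0.819]]
ft_force: [-0.1, -0.2, -0.0]
grip_width: -0.0001
gripper_force: 0.0
```

{"api": "servo_tool", "payload": {"deltas": "0 0 0 2 0 0 0; 0 0 0 2 0 0 0; 0 0 0 2 0 0 0; 0 0 0 0 0 0 0"}}

```text
time_s: 14.92
position: [0.5513, -0.0549, 0.0734]
tool_rot: [[0.14, 0.985, -0.099], [0.807, -0.171, -0.565], [-0.574, -0.0, -0.819]]
ft_force: [-0.2, 0.2, -0.1]
grip_width: 0.0005
gripper_force: 0.0
```

{"api": "servo_tool", "payload": {"deltas": "0 0 0 2 0 0 0; 0 0 0 2 0 0 0; 0 0 0 0 0 0 0"}}

```text
time_s: 15.17
position: [0.5509, -0.0572, 0.0701]
tool_rot: [[0.14, 0.985, -0.099], [0.807, -0.171, -0.565], [-0.574, -0.001, -0.819]]
ft_force: [-0.4, -0.5, -0.3]
grip_width: -0.0004
gripper_force: 0.0
```

```bash
cat > st.py <<'E'
from h import *
o=env.observe();print("along F",np.dot(o["ft_force"],-D).round(2),np.round(o["ft_force"],1),"torque",np.round(o["wrist_torque"],2))
left(P0,RP,o)
E
python3 st.py
```

```text
along F -0.53 [-0.4 -0.5 -0.3] torque [ 0.27 -0.03  0.02]
t 15.1667 rotvec(tool) [-0.0041  0.0002 -0.0049] shift in now-tool mm [0.4 0.3 7.2] in final-tool mm [0.4 0.3 7.2]
```

{"api": "servo_tool", "payload": {"deltas": "0 0 0 2 0 0 0; 0 0 0 2 0 0 0; 0 0 0 0 0 0 0"}}

```text
time_s: 15.42
position: [0.5505, -0.0594, 0.0668]
tool_rot: [[0.14, 0.985, -0.099], [0.807, -0.171, -0.565], [-0.574, -0.001, -0.819]]
ft_force: [-0.0, 0.1, 0.2]
grip_width: 0.0001
gripper_force: 0.0
```

{"api": "servo_tool", "payload": {"deltas": "0 0 0 1.5 0 0 0; 0 0 0 1.5 0 0 0; 0 0 0 0 0 0 0"}}

```text
time_s: 15.67
position: [0.5504, -0.0609, 0.0648]
tool_rot: [[0.14, 0.985, -0.098], [0.807, -0.171, -0.565], [-0.574, 0.0, -0.819]]
ft_force: [-0.3, 4.0, 4.2]
grip_width: 0.0
gripper_force: 2.1
```

{"api": "servo_tool", "payload": {"deltas": "0 0 0 1.5 0 0 0; 0 0 0 1.5 0 0 0; 0 0 0 0 0 0 0"}}

```text
time_s: 15.92
position: [0.5502, -0.0626, 0.0623]
tool_rot: [[0.14, 0.985, -0.098], [0.807, -0.171, -0.565], [-0.574, 0.0, -0.819]]
ft_force: [0.5, 3.9, 4.1]
grip_width: 0.0003
gripper_force: 2.8
```

{"api": "servo_tool", "payload": {"deltas": "0 0 0 1.5 0 0 0; 0 0 0 1.5 0 0 0; 0 0 0 1.5 0 0 0; 0 0 0 1.5 0 0 0; 0 0 0 1.5 0 0 0; 0 0 0 1 0 0 0; 0 0 0 0 0 0 0"}}

```text
time_s: 16.5
position: [0.5494, -0.0673, 0.0555]
tool_rot: [[0.14, 0.985, -0.098], [0.807, -0.171, -0.565], [-0.574, 0.001, -0.819]]
ft_force: [-1.0, 5.9, 7.2]
grip_width: 0.0002
gripper_force: 4.1
```

{"api": "servo_tool", "payload": {"deltas": "0 0 0 1 0 0 0; 0 0 0 1 0 0 0; 0 0 0 0 0 0 0"}}

```text
time_s: 16.75
position: [0.5492, -0.0684, 0.0539]
tool_rot: [[0.14, 0.985, -0.097], [0.807, -0.171, -0.565], [-0.574, 0.001, -0.819]]
ft_force: [0.0, 4.7, 6.3]
grip_width: -0.0
gripper_force: 4.0
```

```bash
python3 st.py
```

```text
along F 7.85 [0.  4.7 6.3] torque [ 0.39  0.15 -0.11]
t 16.75 rotvec(tool) [-0.0028  0.0001 -0.0053] shift in now-tool mm [  0.4   0.  -12.6] in final-tool mm [  0.4   0.1 -12.6]
```

{"api": "servo_tool", "payload": {"deltas": "0 0 0 1 0 0 0; 0 0 0 1 0 0 0; 0 0 0 0 0 0 0"}}

```text
time_s: 17.0
position: [0.549, -0.0694, 0.0524]
tool_rot: [[0.14, 0.985, -0.097], [0.807, -0.171, -0.565], [-0.574, 0.001, -0.819]]
ft_force: [-0.6, 6.4, 7.9]
grip_width: 0.0003
gripper_force: 5.1
```

{"api": "servo_tool", "payload": {"deltas": "0 0 0 1 0 0 0; 0 0 0 0 0 0 0"}}

```text
time_s: 17.17
position: [0.549, -0.0698, 0.052]
tool_rot: [[0.141, 0.985, -0.097], [0.807, -0.171, -0.565], [-0.574, 0.001, -0.819]]
ft_force: [-1.5, 8.2, 10.0]
grip_width: 0.0004
gripper_force: 6.4
```

{"api": "servo_tool", "payload": {"deltas": "0 0 0 1 0 0 0; 0 0 0 0 0 0 0"}}

```text
time_s: 17.33
position: [0.5491, -0.0698, 0.0519]
tool_rot: [[0.141, 0.985, -0.096], [0.807, -0.171, -0.565], [-0.573, 0.002, -0.819]]
ft_force: [-2.5, 12.3, 17.6]
grip_width: 0.0001
gripper_force: 10.7
```

{"api": "servo_tool", "payload": {"deltas": "0 0 0 0 0 0 0; 0 0 0 0 0 0 0; 0 0 0 0 0 0 0; 0 0 0 0 0 0 0; 0 0 0 0 0 0 0; 0 0 0 0 0 0 0; 0 0 0 0 0 0 0; 0 0 0 0 0 0 0"}}

```text
time_s: 18.0
position: [0.549, -0.0698, 0.0519]
tool_rot: [[0.141, 0.985, -0.096], [0.807, -0.171, -0.565], [-0.573, 0.002, -0.819]]
ft_force: [-3.7, 13.3, 17.9]
grip_width: 0.0001
gripper_force: 10.7
```

```bash
cat > ck.py <<'E'
import sys;from h import *
p=env.get_image("scene");c=(230,170,360,340)
cv2.imwrite(f"pics/{sys.argv[1]}.png",cv2.resize(p["img"][c[1]:c[3],c[0]:c[2]],(440,575),interpolation=2)[:,:,::-1])
print([(np.round(x["uv"],1).tolist(),round(x["conf"],2)) for x in env.spot_point("bearing",p)])
W=cloud(p)
for n in("outlet",): print([(np.round(x["uv"],1).tolist(),round(x["conf"],2)) for x in env.spot_point(n,p)])
t=W.reshape(-1,3);s=t@FY-.553;f=t@FX+.0307;top=.160+np.tan(np.radians(12))*s
m=(f>.005)&(f<.052)&(abs(s)<.17)&(t[:,2]>top+.006)&(t[:,2]<.25)
k=np.c_[f,s,t[:,2]][m];print("above walls: n",m.sum(),k.mean(0).round(4) if len(k) else "", k.min(0).round(3),k.max(0).round(3))
E
python3 ck.py c5; python3 st.py
```

```text
[([291.2, 198.0], 0.74)]
[([292.9, 197.0], 0.73), ([342.9, 255.7], 0.54)]
above walls: n 306 [ 0.027  -0.0336  0.1677] [ 0.011 -0.16   0.133] [0.045 0.154 0.204]
along F 21.69 [-2.8 13.1 17.7] torque [ 0.44  0.63 -0.49]
t 18.15 rotvec(tool) [-0.0013 -0.0002 -0.006 ] shift in now-tool mm [  0.4  -0.1 -15. ] in final-tool mm [  0.4  -0.  -15. ]
```

View pics/c5.png

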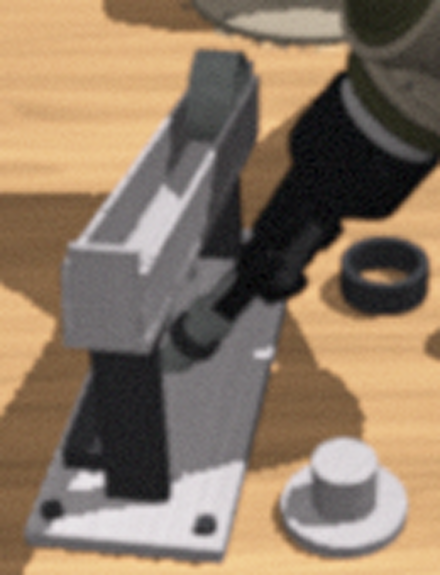

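The plunger is fully home at about 21 N, and the ring is at the chute's low end (291,198), at the outlet. I'll hold a little longer and check that it is at rest.

{"api": "servo_tool", "payload": {"deltas": "0 0 0 0 0 0 0; 0 0 0 0 0 0 0; 0 0 0 0 0 0 0; 0 0 0 0 0 0 0; 0 0 0 0 0 0 0; 0 0 0 0 0 0 0; 0 0 0 0 0 0 0; 0 0 0 0 0 0 0"}}

```text
time_s: 18.82
position: [0.5491, -0.0698, 0.0519]
tool_rot: [[0.141, 0.985, -0.096], [0.807, -0.171, -0.565], [-0.573, 0.002, -0.819]]
ft_force: [-1.9, 13.3, 17.4]
grip_width: 0.0003
gripper_force: 10.7
```

```bash
python3 ck.py c6|head -2; python3 st.py
```

```text
[([292.8, 197.0], 0.59), ([295.2, 194.5], 0.58)]
[([292.9, 200.0], 0.81)]
along F 21.17 [-3.2 12.4 17.6] torque [ 0.45  0.66 -0.52]
t 18.9667 rotvec(tool) [-0.0013 -0.0002 -0.006 ] shift in now-tool mm [  0.4  -0.1 -15. ] in final-tool mm [  0.4  -0.  -15. ]
```

The ring is at rest. I'm backing off along the line.

{"api": "servo_tool", "payload": {"deltas": "0 0 0 -2 0 0 0; 0 0 0 -3 0 0 0; 0 0 0 -3 0 0 0; 0 0 0 -4 0 0 0; 0 0 0 -4 0 0 0; 0 0 0 -6 0 0 0; 0 0 0 -10 0 0 0; 0 0 0 -20 0 0 0"}}

```text
time_s: 19.63
position: [0.5528, -0.0418, 0.0921]
tool_rot: [[0.139, 0.985, -0.102], [0.807, -0.173, -0.565], [-0.574, -0.004, -0.819]]
ft_force: [0.5, -0.8, 0.1]
grip_width: -0.0001
gripper_force: 0.0
```

{"api": "servo_tool", "payload": {"deltas": "0 0 0 -30 0 0 0; 0 0 0 -35 0 0 0; 0 0 0 -35 0 0 0; 0 0 0 -20 0 0 0; 0 0 0 0 0 0 0; 0 0 0 0 0 0 0; 0 0 0 0 0 0 0"}}

```text
time_s: 20.22
position: [0.5649, 0.026, 0.1901]
tool_rot: [[0.139, 0.985, -0.1], [0.807, -0.171, -0.565], [-0.574, -0.002, -0.819]]
ft_force: [0.7, 0.0, -0.3]
grip_width: -0.0006
gripper_force: 0.0
```

```bash
python3 ck.py c7|head -2; python3 st.py; python3 - <<'E'
from h import *
w=cloud(env.get_image("scene"))[250:268,286:309].reshape(-1,3);N=-D
w=w[(w[:,2]>.04)&(w[:,2]<.085)];e=(w-P0)@N;print("face along outward",np.percentile(e,[50,90,95]).round(4))
w=np.load("scene3.npz")["W"][250:268,286:309].reshape(-1,3);w=w[(w[:,2]>.04)&(w[:,2]<.085)];e=(w-P0)@N;print("before",np.percentile(e,[50,90,95]).round(4))
E
```

```text
[([293.3, 196.1], 0.63)]
[([295.4, 197.4], 0.83)]
along F -0.49 [ 0.2  0.1 -0.7] torque [ 0.29 -0.06 -0.01]
t 20.3667 rotvec(tool) [-0.0061  0.0007 -0.0045] shift in now-tool mm [  0.4   0.9 153.7] in final-tool mm [  0.3  -0.  153.7]
face along outward [0.0013 0.0031 0.0034]
before [0.0009 0.0032 0.0034]
```

View pics/c7.png

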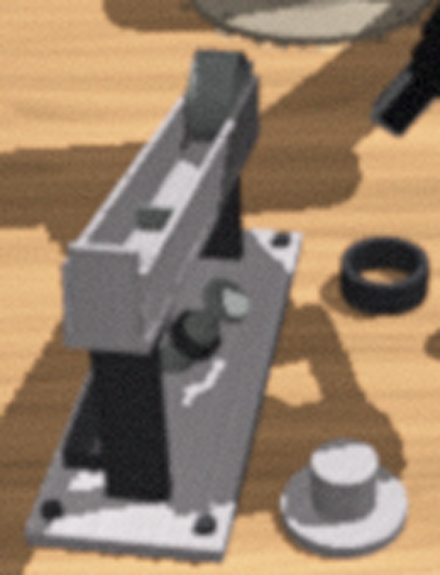

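The picture shows the plunger back out, the gate risen again at crop (153,215) and the ring at the end stop. The arm is clear of everything.

```bash
python3 -c "
from rig import env
print(env.close_job())"
```

```text
the job is handed in; nothing more can be done
None
```

The job is handed in: the hub stands upright on the cardboard pad, the plunger was pushed home at about 21 N and has sprung back out, and the ring rests at the end stop of the chute; the arm's clock stood at about 20.4 s of the 58 s.

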